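# Slide the plate home under the drag spring

### The arm

A 6-joint arm with a two-finger parallel gripper is mounted at the origin on a cart in front of the work surface, level with it; the furniture and walls round the work are solid. World frame = base frame: x ahead of the robot, y to its left, z up, the work surface at z = 0. Lengths are in mm, angles in rad, forces in N, time in s.
With the tool pointing down it reaches from about 275 to 1000 mm from the base axis. Payload 8.4 kg.
Tool frame: the origin (TCP) lies between the finger pads; the fingertips stand r.nose_length ahead of it and the grasp point (between the pads) lies 8 mm behind it (r.nose_length is the distance from the TCP to the fingertips, in mm); y points along the fingers, x is the direction in which the jaws open and shut, and the axes are right-handed (so a half turn about y gives the same grasp; the last joint's range is limited). The gripper opens to 85 mm and grips with 20 to 120 N. Pads are 22 mm wide; open, the fingers measure 114 mm over their backs; the gripper's body (76 mm by 85 mm) begins 54 mm behind the grasp point. The pads swing forward as they close: fully open they stand 13 mm farther back than shut.
Start: joints at [1.228, 0.353, 1.633, -0, 1.155, -0.002], TCP at [208.899, 589.057, 206.181] pointing down, gripper open.
Joint ranges: [-2.63, 2.63], [-0.92, 2.1], [0.06, 2.66], [-1.3, 4.44], [0, 2.69], [-3.02, 3.02]. Speed limits (rad/s): [2.22, 2.22, 2.79, 3.14, 3.14, 3.14].

### API

Orientations are given as [roll, pitch, yaw] about the fixed x, y, z axes, in that order (R = Rz(yaw) Ry(pitch) Rx(roll)).
In Python, from rig import r, cams, order gives the robot as it stands. The module is installed in compiled form; this text tells all that it offers.
- The arm moves only by the shell command python3 -m crank 'ROWS' [FORCE]. ROWS is JSON, a list of rows, each a list of 7 numbers: the turn, a rotation vector about the tool's x, y, z in degrees, then the shift along the tool's x, y, z in cm, then the opening, from -1 (shut) to 1 (fully open). A call has exactly 10 rows; each row shifts and turns the pose as measured when the row begins, along the tool's axes as they then stand; what a row does not reach is not made up. A row lasts 1/12 s, in which the tool goes at most 41.7 mm and 7.16 degrees, less where a joint would pass 70% of its speed; a pose out of reach is approached as far as the arm can. A call with a gripper value outside its range is refused whole. The fingers move at their own pace and stop on an object; FORCE is the grip in N (left out, the last holds). Time passes only in rows, so rows that do not move let the fingers close, or fill a call up. It gives the time, the measured TCP pose, the force and the opening at its end, in the units of the state.
- r.sense(): the state, without advancing time (a new reading comes with each control period).
- cams.grab_frame(name): name is "scene" or "top" or "wrist"; returns the picture (480x640x3 uint8, blue, green, red); there is no depth.
- cams.camera_info(name): a dict with "intrinsics" (3x3 intrinsics, pixels), "k1" (the pictures are not rectified: a ray, as slopes to the right and down, at radius r is drawn at 1 + k1 r^2 times it, then the intrinsics apply), "view" (4x4, takes a point from world to camera coordinates); the wrist camera has in their place "hand_eye" (4x4, takes a point from camera to tool coordinates, whose origin is the TCP and whose axes are the tool frame's). Camera axes: x right, y up, looking along -z (the intrinsics and any distortion apply to the point x, -y, -z); pixel columns grow to the right and rows downward; lengths in mm; the calibration is good to about 2 mm. A picture is of the moment at which its call begins: read the wrist's pose just before it. camera_info takes no time and is no camera call.
- order.sign_off(): hands the job in, once; it reports no verdict.
The state is a dict: "clock": time; "qpos": joint angles; "qvel": joint speeds; "joint_efforts": joint torques, N m; "eef_pos": TCP position; "tcp_rot": TCP orientation; "contact_force": force on the tool from outside, world axes, zero at the start; "wrist_torque": the same for the moment, N m; "opening": opening from 0.0 (shut) to 1.0 (fully open).
Only numpy, scipy, OpenCV 4.12 (cv2) and the standard library are available. Lean on these libraries where they do the work, as an engineer would, in place of code of your own. Each camera call takes 0.05 s, during which the arm holds its last target.

### The job

Load the aluminium plate into the steel jig without grasping or lifting it: with your fingertips on its rear ledge, behind the cross rib, press the plate down hard against the sprung floor and, keeping it pressed, slide it forward under the bridge bar and the leaf spring until it is fully home against the end stop and the sprung floor has popped up behind it. Then take the fingers away, and leave the small parts lying beside the jig alone.

Things in the scene. Friction and masses are not known exactly. Their poses are not given: they have to be found in the camera images.
- plate: Loose aluminium plate, 105 mm long (x), 60 wide (y), 15 thick, 0.17 to 0.35 kg; origin at the centre of its underside, x toward its bevelled nose, z up. Over its whole width runs a cross rib, x = -22.5 to -14.5 mm, 10 mm high; a groove 26 wide, 10 deep runs under its rear 45 mm. Starts in the jig's channel on the raised sprung floor, nose 10 to 30 mm short of the bar.
- finger_land (a point): Centre of the plate's flat rear ledge, on the upper face, where the fingertips press; ledge 30 mm long (x from -15 mm at the plate's rear end to +15 mm at the rib's rear face), 60 wide; same axes as the plate. Pushing in +x on the rib's rear face moves the plate.
- jig: Dark steel jig fixed to the bench, 215 mm long (x -141 to +74 mm), 88 wide; origin on the bench under the middle of the bridge bar's near face; x is the sliding direction, z up. Channel 64 mm wide, floor 12 mm above the bench, side rails 26 mm. Home: plate origin at x = +7.5 mm in this frame, flat on the channel floor (ledge 27 mm above the bench). Greased, friction about 0.25.
- bar_edge (a point): Middle of the lower near edge of the bridge bar that spans the channel, 29 mm above the bench; bar 14 mm deep, top 44 mm above the bench, end screws to 51 mm. The plate passes below with 2 mm to spare when pressed down; raised on the sprung floor its nose strikes the bar.
- leaf_bend (a point): Where the bend of the steel leaf (drag spring) stands before the plate arrives: 44 mm beyond the bar's near face, about 23 mm above the bench. The leaf slopes down to here from the bar's far face, yields upward and bears on the plate with some 6 N.
- stop_face (a point): Upper middle of the end stop's face that the plate's nose comes to rest against: 27 mm above the bench, 60 mm along x from the jig's origin.
- sprung_floor (a joint): Sprung part of the channel floor, x = -137 to -52 mm in the jig's frame plus a 20 mm wide tongue to -8 mm: 0 = up (top 21 mm above the bench), 0.009 m = down on its stop, level with the channel floor. Pushes up with 6 N when up, 12 N when down: about 10 N on the plate presses it flat. Once the plate is home it springs up again, behind it and (tongue) into its groove.
- dome_cap_a: Bystander: dome-shaped steel cap, 52 mm across, 32 high, beside the jig; origin at the centre of its underside. Leave alone.
- er_collet_1: Bystander: spring collet standing on end, 29 mm across, 34 high, beside the jig; origin at the centre of its underside. Leave alone.
- v_block_a: Bystander: ground steel V-block, 50x52 mm, 45 high, beside the jig; origin at the centre of its underside. Leave alone.
- hex_nut_3: Bystander: hex nut, 22x25 mm, 12 high, beside the jig; origin at the centre of its underside. Leave alone.
Mind the look-alikes: they are no part of the job. Of the things like the plate, leave any that is green; of the rest the smaller one is meant.

How it is judged:
By the outcome, as a careful person would: the job done as asked, in the order asked, and still so for the second after the job is handed in, with the robot touching nothing.
It also fails if it takes over 48 s, if anything falls off the work surface, if the arm or the gripper's body presses on something with over 40 N, if the wrist force passes 120 N, or if a joint passes its speed limit or range.

## Working session

There is one attempt and no reset: what is moved stays moved. The work goes in short steps, Python scripts to look and compute and a shell command to move; the robot and the scene stay as the last step left them, time stands still between calls to the robot, and variables do not carry over. Pictures are saved under pics/ and viewed, and the job is handed in when it is done.

```bash
mkdir -p pics
python3 - <<'E'
from rig import r,cams,order
import cv2
s=r.sense();print(s, r.nose_length)
for n in ("scene","top","wrist"):
    cv2.imwrite(f"pics/{n}0.png",cams.grab_frame(n)); print(n,cams.camera_info(n))
E
```

```text
{'clock': 0.0, 'qpos': array([ 1.22761518e+00,  3.53652817e-01,  1.63414765e+00, -1.79866591e-05,
        1.15514588e+00, -2.36700944e-03]), 'qvel': array([ 0.00083967, -0.00177264,  0.00017148, -0.00097454, -0.00014425,
       -0.00033931]), 'joint_efforts': array([ 5.60173557e-04, -6.05237103e+01, -3.42088187e+01,  1.08225527e-04,
        8.93724005e-03, -4.69328529e-05]), 'eef_pos': array([208.72710068, 588.58581505, 205.45298266]), 'tcp_rot': array([-1.57080957e+00,  1.35372467e-03,  1.22998946e+00]), 'contact_force': array([0.07312679, 0.41968275, 0.40965596]), 'wrist_torque': array([-0.02343303,  0.02656158, -0.03997837]), 'opening': 1.001283126096976} 11.0
scene {'intrinsics': array([[498.69093432,   0.        , 322.65039002],
       [  0.        , 498.69093432, 234.88973276],
       [  0.        ,   0.        ,   1.        ]]), 'k1': -0.03820056173948647, 'view': array([[-4.74881069e-01, -8.80049971e-01, -1.36460827e-04,
         1.91046047e+02],
       [ 6.21814510e-01, -3.35645143e-01,  7.07593847e-01,
        -4.38349726e+02],
       [-6.22763747e-01,  3.35938069e-01,  7.0
[... 534 characters left out ...]
94381409e-02,  9.82232663e-01,
        -8.98967052e+02],
       [ 0.00000000e+00,  0.00000000e+00,  0.00000000e+00,
         1.00000000e+00]])}
wrist {'intrinsics': array([[342.53090874,   0.        , 318.00997981],
       [  0.        , 342.53090874, 235.58780287],
       [  0.        ,   0.        ,   1.        ]]), 'k1': -0.0401354992726438, 'hand_eye': array([[ 9.99999303e-01,  5.23470819e-05, -1.17911520e-03,
        -5.24595450e-01],
       [-1.14891549e-03,  2.71936714e-01, -9.62314452e-01,
        -1.68367185e+02],
       [ 2.70270358e-04,  9.62315136e-01,  2.71936585e-01,
         6.83999248e+01],
       [ 0.00000000e+00,  0.00000000e+00,  0.00000000e+00,
         1.00000000e+00]])}
```

View pics/scene0.png

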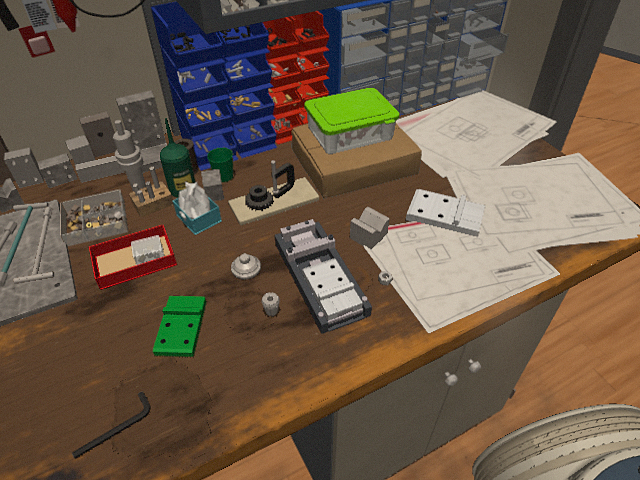

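View pics/top0.png

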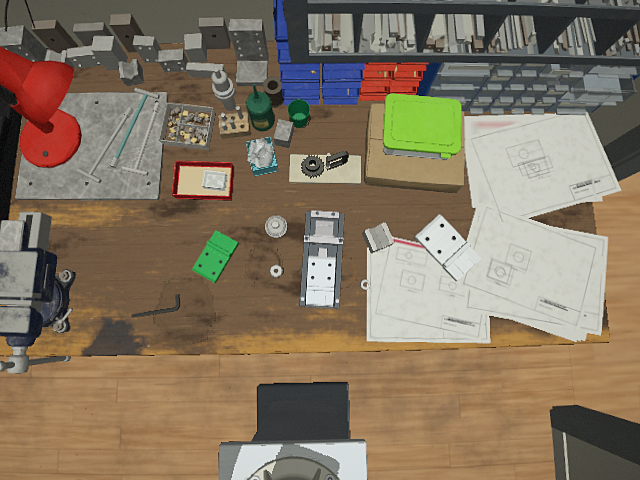

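View pics/wrist0.png

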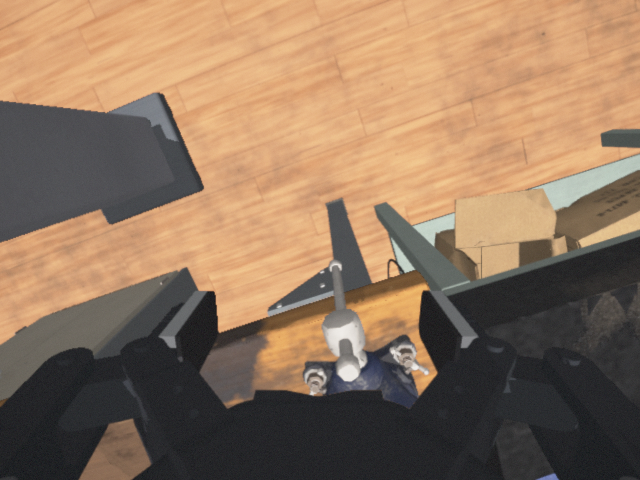

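Run:
```python
import cv2
a=cv2.imread("pics/top0.png")[195:320,250:410]; cv2.imwrite("pics/topc.png",cv2.resize(a,None,fx=4.8,fy=4.8,interpolation=cv2.INTER_CUBIC))
a=cv2.imread("pics/scene0.png")[205:340,250:410]; cv2.imwrite("pics/scenec.png",cv2.resize(a,None,fx=4.4,fy=4.4,interpolation=cv2.INTER_CUBIC))
```

```text
(no output)
```

View pics/topc.png

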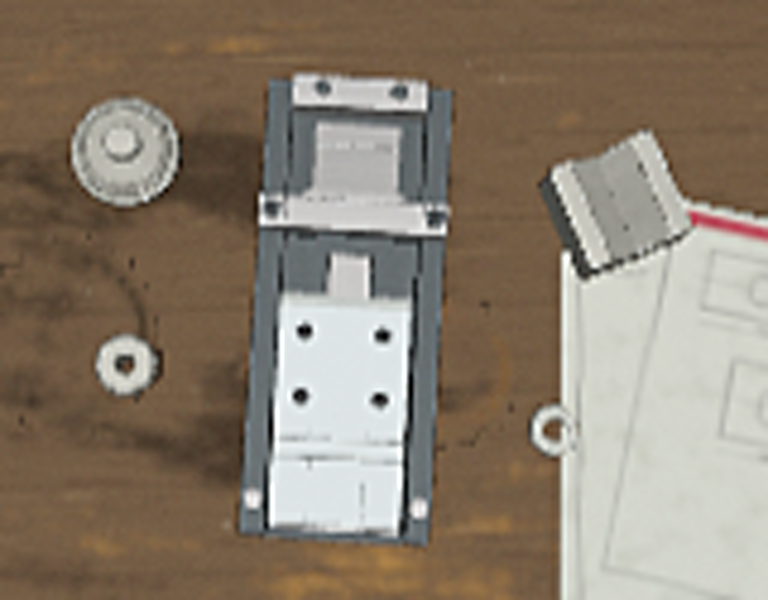

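View pics/scenec.png

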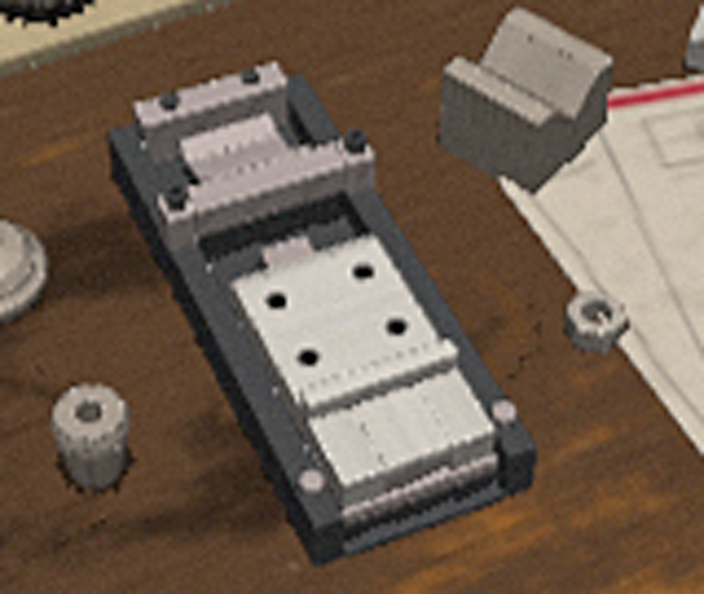

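```bash
cat > h.py <<'E'
import numpy as np
from scipy.optimize import least_squares
from rig import r,cams,order
def proj(n,P,T=None):
    c=cams.camera_info(n); V=c['view'] if T is None else T
    p=(V@np.c_[np.atleast_2d(P),np.ones(len(np.atleast_2d(P)))].T)[:3]
    u=np.array([p[0]/-p[2],-p[1]/-p[2]]); u=u*(1+c['k1']*(u**2).sum(0))
    K=c['intrinsics']; return (K[:2,:2]@u+K[:2,2:]).T
def J(q,P):
    P=np.atleast_2d(P).astype(float);c,s=np.cos(q[2]),np.sin(q[2])
    return np.c_[q[0]+c*P[:,0]-s*P[:,1],q[1]+s*P[:,0]+c*P[:,1],P[:,2]]
def Twrist(s):
    from scipy.spatial.transform import Rotation as R
    E=np.eye(4);E[:3,:3]=R.from_euler('xyz',s['tcp_rot']).as_matrix();E[:3,3]=s['eef_pos']
    return np.linalg.inv(E@cams.camera_info('wrist')['hand_eye'])
E
cat > fit.py <<'E'
from h import *
t=lambda u,v:(u/4.8+250-.4,v/4.8+195-.4)
s=lambda u,v:(u/4.4+250-.4,v/4.4+205-.4)
# jig-fixed
A=[('top',(-141,44,26),t(241,530)),('top',(-141,-44,26),t(427,541)),('top',(74,44,26),t(271,80)),('top',(74,-44,26),t(453,91)),
('scene',(-141,44,26),s(315,540)),('scene',(-141,-44,26),s(532,462)),('scene',(74,44,26),s(112,133)),
('top',(0,36,44),t(285,228)),('top',(0,-36,44),t(420,236)),('scene',(0,0,44),s(282,188))]
# plate x (dx from plate origin), y, z
B=[('top',(-52.5,30,36),t(271,526)),('top',(-52.5,-30,36),t(402,533)),('top',(-22.5,30,36),t(275,458)),('top',(-22.5,-30,36),t(403,465)),
('scene',(-52.5,30,36),s(342,483)),('scene',(-52.5,-30,36),s(494,432)),('scene',(-22.5,30,36),s(312,414)),('scene',(-22.5,-30,36),s(460,362))]
def f(v):
    o=[]
    for n,P,u in A: o.append(proj(n,J(v[:3],P))[0]-u)
    for n,P,u in B: o.append(proj(n,J(v[:3],(P[0]+v[3],P[1]+v[4],P[2])))[0]-u)
    return np.array(o)
R=least_squares(lambda v:f(v).ravel(),[500,-80,0,-70,0],loss='soft_l1')
print(R.x); print(np.c_[f(R.x)].round(1).tolist())
v=R.x
print('land',J(v[:3],(v[3]-37.5,v[4],36)),'rib rear',J(v[:3],(v[3]-22.5,v[4],36)))
for k in dict(bar=1):print(J(v[:3],[[0,0,29],[-30,0,27]]))
E
python3 fit.py
```

```text
[ 5.78543233e+02 -7.61651886e+01 -9.44828724e-02 -8.06672437e+01
 -1.00493194e+00]
[[-1.8, 1.0], [-0.6, 1.6], [-0.3, -0.2], [0.2, 0.4], [0.0, -2.0], [2.0, -2.4], [0.1, -0.7], [-2.5, -0.4], [1.9, 0.4], [-0.8, 0.3], [-1.1, -1.5], [-0.9, -0.9], [-0.8, -1.1], [-0.1, -0.5], [0.9, 0.1], [1.4, -0.6], [0.1, 1.4], [0.9, 1.6]]
land [[460.80822996 -66.01746173  36.        ]] rib rear [[475.74132715 -67.43259713  36.        ]]
[[578.54323333 -76.16518864  29.        ]
 [548.67703895 -73.33491783  27.        ]]
```

Candidates (top image): the silver plate in the jig (320,275), the green one (215,257) and the larger white one on the papers (445,245). The one in the jig is meant: it is not green, it is the smaller of the rest and it sits in the channel. The crop confirms its rib and its rear ledge. Now I'll move over it.

```bash
python3 -m crank '[[0,0,0,-3.1,-0.2,-2.6,-1],[0,0,0,-3.1,-0.2,-2.6,-1],[0,0,0,-3.1,-0.2,-2.6,-1],[0,0,0,-3.1,0,-2.6,-1],[0,0,0,-3.1,0,-2.6,-1],[0,0,0,-3.1,0,-2.6,-1],[0,0,0,-3.1,0,-2.6,-1],[0,0,0,-3.1,0,-2.6,-1],[0,0,0,-3.1,0,-2.6,-1],[0,0,0,-3.1,0,-2.6,-1]]' 60
```

```text
clock: 0.98
eef_pos: [350.2, 203.3, 208.6]
tcp_rot: [-1.57, 0.0, 1.241]
contact_force: [1.2, -0.5, 0.6]
opening: -0.001
```

```bash
python3 -m crank '[[0,0,0,-2.8,0,-2.4,-1],[0,0,0,-2.8,0,-2.4,-1],[0,0,0,-2.8,0,-2.4,-1],[0,0,0,-2.8,0,-2.4,-1],[0,0,0,-2.8,0,-2.4,-1],[0,0,0,-2.8,0,-2.4,-1],[0,0,0,-2.8,0,-2.4,-1],[0,0,0,-1.5,0,-1.3,-1],[0,-6.5,0,0,0,0,-1],[0,-6.5,0,0,0,0,-1]]'
python3 - <<'E'
from h import *
import cv2
s=r.sense();f=cams.grab_frame('wrist');cv2.imwrite('pics/w1.png',f)
print(s['eef_pos'],s['tcp_rot'],s['contact_force'],r.nose_length)
np.save('s1.npy',np.r_[s['eef_pos'],s['tcp_rot']])
E
```

```text
clock: 1.82
eef_pos: [456.5, -77.2, 209.4]
tcp_rot: [-1.574, 0.001, 1.464]
contact_force: [-0.4, 0.7, 0.3]
opening: 0.001
[456.4613959  -77.24184702 209.35771865] [-1.57435946e+00  1.07000282e-03  1.46416923e+00] [-0.37889307  0.68774177  0.30978729] 11.0
```

View pics/w1.png

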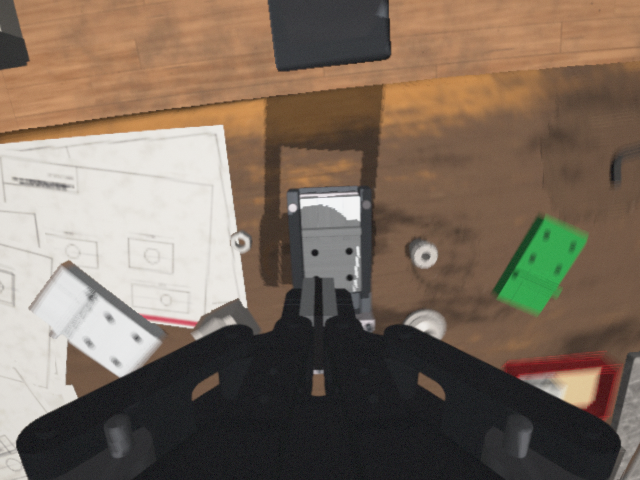

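Run:
```python
import cv2
a=cv2.imread("pics/w1.png")[170:300,260:400]; cv2.imwrite("pics/w1c.png",cv2.resize(a,None,fx=4.6,fy=4.6,interpolation=cv2.INTER_CUBIC))
```

```text
(no output)
```

View pics/w1c.png

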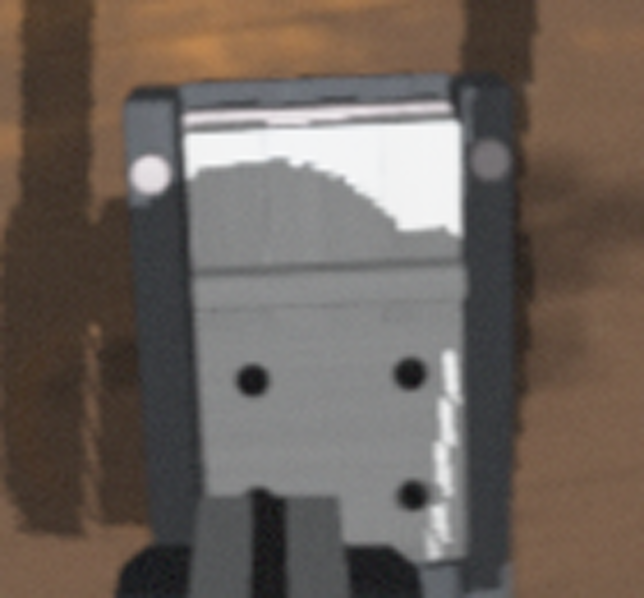

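```bash
cat > fit2.py <<'E'
exec(open('fit.py').read().split("def f(v)")[0])
A=A[:7]+A[9:]
q=np.load('s1.npy');TW=Twrist(dict(eef_pos=q[:3],tcp_rot=q[3:]))
w=lambda u,v:(u/4.6+260-.4,v/4.6+170-.4)
AW=[(-141,44,26),w(512,93)],[(-141,-44,26),w(125,100)]
AW=[('wrist',a,b) for a,b in AW]
BW=[('wrist',a,b) for a,b in ([(-52.5,30,36),w(463,119)],[(-52.5,-30,36),w(187,132)],[(-22.5,30,36),w(466,260)],[(-22.5,-30,36),w(191,271)])]
def mk(A,B):
  def f(v):
    o=[]
    for n,P,u in A: o.append(proj(n,J(v[:3],P),TW if n=='wrist' else None)[0]-u)
    for n,P,u in B: o.append(proj(n,J(v[:3],(P[0]+v[3],P[1]+v[4],P[2])),TW if n=='wrist' else None)[0]-u)
    return np.array(o)
  return f
for AA,BB in ((A,B),(AW,BW),(A+AW,B+BW)):
  f=mk(AA,BB);R=least_squares(lambda v:f(v).ravel(),[578,-76,-.09,-80,0],loss='soft_l1');v=R.x
  print(v.round(3),'land',J(v[:3],(v[3]-37.5,v[4],36)).round(1),'rib',J(v[:3],(v[3]-22.5,v[4],36)).round(1),'rms',np.sqrt((f(v)**2).mean()))
print(f(v).round(1).tolist())
E
python3 fit2.py
```

```text
[ 5.78528e+02 -7.61610e+01 -9.50000e-02 -8.06500e+01 -1.06700e+00] land [[460.8 -66.   36. ]] rib [[475.7 -67.4  36. ]] rms 1.0925107127903184
[ 5.81705e+02 -7.58260e+01 -7.80000e-02 -8.27990e+01  1.08800e+00] land [[461.9 -65.3  36. ]] rib [[476.8 -66.5  36. ]] rms 0.7042062850721151
[ 5.8055e+02 -7.6696e+01 -8.8000e-02 -8.2038e+01  6.3400e-01] land [[461.5 -65.6  36. ]] rib [[476.5 -66.9  36. ]] rms 1.1895826181690448
[[-1.2, 0.2], [0.1, 0.6], [-0.3, -0.9], [0.2, -0.6], [0.3, -3.2], [2.1, -3.8], [-0.3, -1.3], [-1.0, -0.5], [1.0, -1.1], [-0.4, -1.0], [-1.2, -1.7], [-1.0, -1.3], [-1.1, -1.3], [-0.4, -1.0], [0.5, -0.1], [1.0, -0.9], [-0.3, 1.3], [0.3, 1.3], [-0.3, 1.4], [0.1, -0.4], [-1.3, -0.4], [0.2, -1.7]]
```

```bash
python3 -m crank '[[0,-1.1,0,1.2,0,-0.4,-1],[0,0,0,0,3.5,0,-1],[0,0,0,0,3.5,0,-1],[0,0,0,0,3.5,0,-1],[0,0,0,0,2,0,-1],[0,0,0,0,1,0,-1],[0,0,0,0,0.5,0,-1],[0,0,0,0,0.3,0,-1],[0,0,0,0,0,0,-1],[0,0,0,0,0,0,-1]]'
python3 - <<'E'
from h import *
import cv2
s=r.sense();f=cams.grab_frame('wrist');
print(s['eef_pos'],s['tcp_rot'],s['contact_force'])
g=cams.grab_frame('scene');h=cams.grab_frame('top')
o=np.vstack([cv2.resize(f[160:340,200:440],(480,360)),cv2.resize(g[180:360,240:400],(320,360))[:, :0+320] if 0 else cv2.resize(g[195:345,230:430],(480,360))])
cv2.imwrite('pics/c2.png',cv2.resize(o,(480*600//720,600)) if 0 else np.hstack([cv2.resize(f[160:340,200:400],(400,360)),cv2.resize(g[200:362,240:420],(400,360))]))
E
```

```text
clock: 2.7
eef_pos: [467.1, -58.0, 63.1]
tcp_rot: [-1.582, -0.0, 1.476]
contact_force: [-0.5, -0.2, -0.3]
opening: 0.001
[467.10837448 -57.97171408  63.1280879 ] [-1.58154402e+00 -2.62617422e-04  1.47565057e+00] [-0.52839333 -0.24018508 -0.27743799]
```

View pics/c2.png

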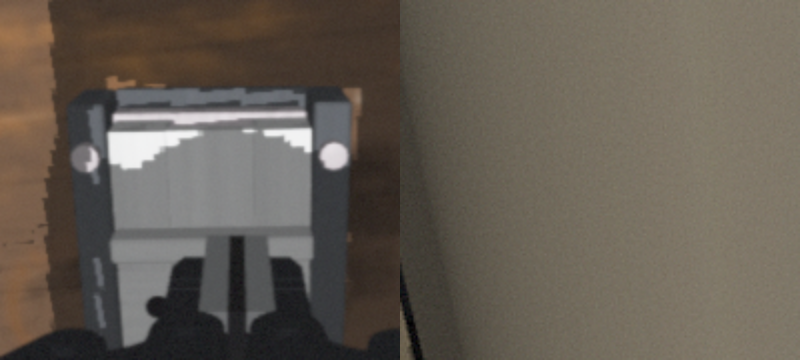

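```bash
python3 -m crank '[[0.6,-0.4,0,-0.8,0,0.4,-1],[0,0,0,0,0,0,-1],[0,0,0,0,0.3,0,-1],[0,0,0,0,0.3,0,-1],[0,0,0,0,0.3,0,-1],[0,0,0,0,0.1,0,-1],[0,0,0,0,0,0,-1],[0,0,0,0,0,0,-1],[0,0,0,0,0,0,-1],[0,0,0,0,0,0,-1]]'
python3 - <<'E'
from h import *
import cv2
s=r.sense();f=cams.grab_frame('wrist');h=cams.grab_frame('top')
print(s['eef_pos'],s['tcp_rot'],s['contact_force'])
cv2.imwrite('pics/c3.png',np.hstack([cv2.resize(f[160:340,200:400],(400,360)),cv2.resize(h[190:320,260:400],(388,360))]))
E
```

```text
clock: 3.68
eef_pos: [463.4, -67.5, 54.2]
tcp_rot: [-1.575, 0.0, 1.482]
contact_force: [0.1, 0.3, -0.4]
opening: 0.001
[463.44860577 -67.54707942  54.18980557] [-1.57458937e+00  9.09135030e-05  1.48180356e+00] [ 0.09664348  0.27197668 -0.36606946]
```

View pics/c3.png

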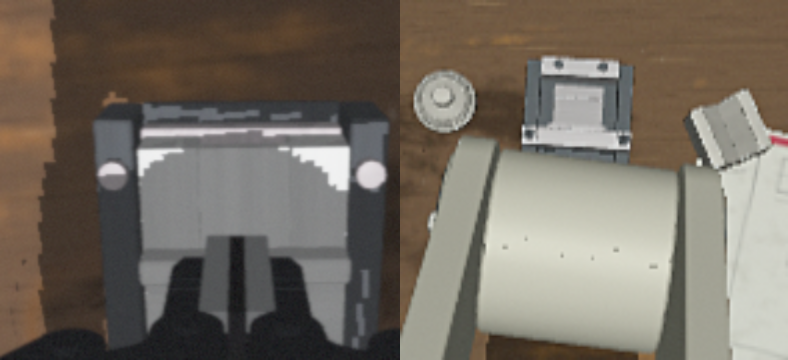

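Run:
```python
from h import *
T=np.linalg.inv(cams.camera_info('wrist')['hand_eye'])
P=[(0,11,11),(0,11,-11),(0,11,0),(14.5,11,11),(-14.5,11,11),(0,-20,11)]
for p,u in zip(P,proj('wrist',P,T)):print(p,u.round(0),((u-[200,160])*2).round())
s=r.sense();TW=Twrist(s)
v=[580.55,-76.7,-.088,-82.04,.63]
for dx,y in((-52.5,0),(-22.5,0),(-52.5,30),(-52.5,-30)):print(dx,y,((proj('wrist',J(v[:3],(v[3]+dx,v[4]+y,36)),TW)[0]-[200,160])*2).round())
```

```text
(0, 11, 11) [319. 248.] [238. 175.]
(0, 11, -11) [319. 284.] [238. 249.]
(0, 11, 0) [319. 266.] [238. 213.]
(14.5, 11, 11) [345. 247.] [290. 175.]
(-14.5, 11, 11) [292. 248.] [185. 175.]
(0, -20, 11) [319. 268.] [238. 216.]
-52.5 0 [244. 146.]
-22.5 0 [244. 244.]
-52.5 30 [350. 146.]
-52.5 -30 [138. 146.]
```

```bash
python3 -m crank '[[0,0,0,0.1,0,0.1,-1],[0,0,0,0,0.2,0,-1],[0,0,0,0,0.2,0,-1],[0,0,0,0,0.2,0,-1],[0,0,0,0,0.2,0,-1],[0,0,0,0,0.2,0,-1],[0,0,0,0,0.1,0,-1],[0,0,0,0,0.1,0,-1],[0,0,0,0,0.1,0,-1],[0,0,0,0,0.1,0,-1]]'
python3 - <<'E'
from h import *
import cv2
s=r.sense();f=cams.grab_frame('wrist')
print(s['eef_pos'],s['tcp_rot'],s['contact_force'])
cv2.imwrite('pics/c4.png',cv2.resize(f[160:340,200:440],(800,600)))
E
```

```text
clock: 4.62
eef_pos: [462.7, -66.3, 38.9]
tcp_rot: [-1.575, 0.0, 1.482]
contact_force: [0.1, -0.4, 0.1]
opening: 0.004
[462.70346445 -66.2547581   38.8740599 ] [-1.57505167e+00  9.43845550e-05  1.48201259e+00] [ 0.0709379  -0.38496078  0.08358135]
```

View pics/c4.png

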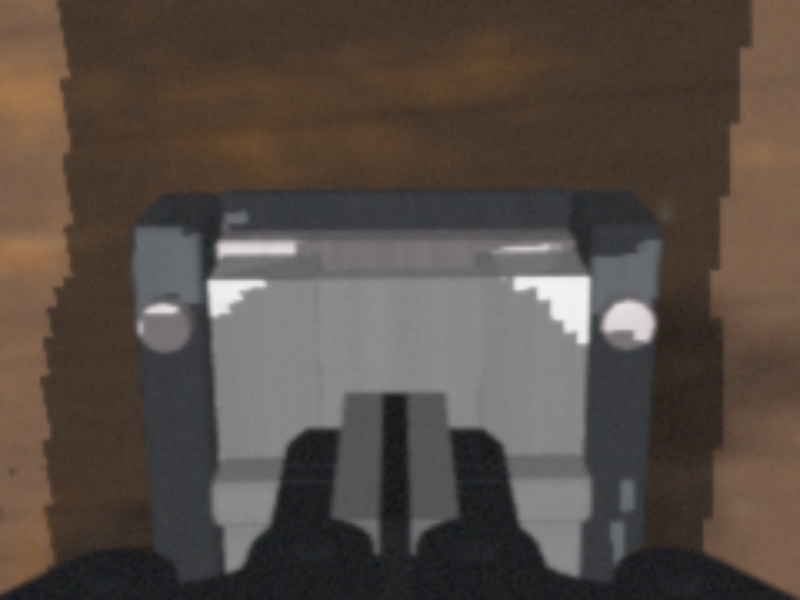

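```bash
python3 -m crank '[[0,0,0,0,0.2,0.1,-1],[0,0,0,0,0.3,0,-1],[0,0,0,0,0.3,0,-1],[0,0,0,0,0.3,0,-1],[0,0,0,0,0.3,0,-1],[0,0,0,0,0.3,0,-1],[0,0,0,0,0.2,0,-1],[0,0,0,0,0.2,0,-1],[0,0,0,0,0.1,0,-1],[0,0,0,0,0,0,-1]]'
python3 - <<'E'
from h import *
import cv2
s=r.sense();f=cams.grab_frame('wrist')
print(s['eef_pos'],s['tcp_rot'],s['contact_force'])
cv2.imwrite('pics/c5.png',cv2.resize(f[120:360,160:480],(800,600)))
E
```

```text
clock: 5.5
eef_pos: [461.4, -66.2, 14.0]
tcp_rot: [-1.574, 0.0, 1.482]
contact_force: [0.8, -0.3, -0.1]
opening: -0.0
[461.42360034 -66.16346683  14.02712427] [-1.57438705e+00  9.04895305e-05  1.48198404e+00] [ 0.77469543 -0.28341066 -0.12617834]
```

View pics/c5.png

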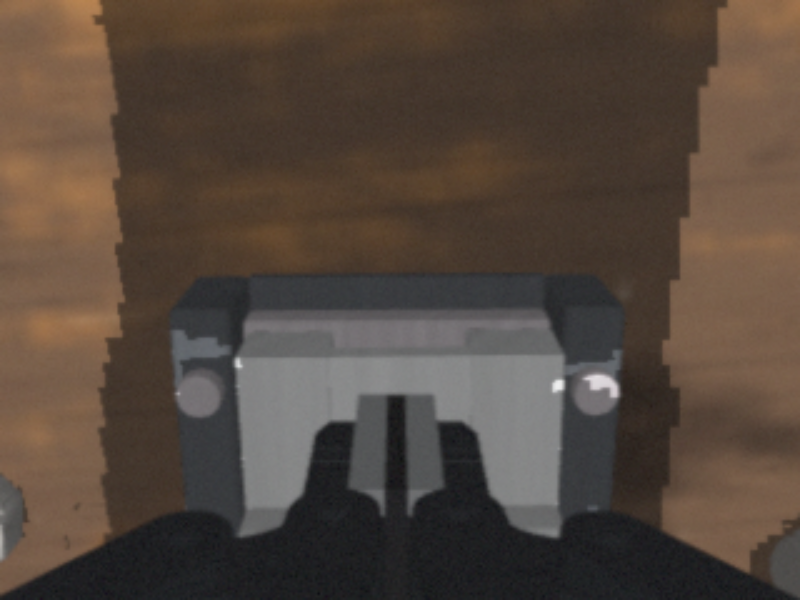

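```bash
python3 -m crank '[[0,0,0,0,0.1,0,-1],[0,0,0,0,0.1,0,-1],[0,0,0,0,0.1,0,-1],[0,0,0,0,0.1,0,-1],[0,0,0,0,0.1,0,-1],[0,0,0,0,0.1,0,-1],[0,0,0,0,0.1,0,-1],[0,0,0,0,0.1,0,-1],[0,0,0,0,0.1,0,-1],[0,0,0,0,0.1,0,-1]]'
python3 - <<'E'
from h import *
import cv2
s=r.sense();f=cams.grab_frame('wrist')
print(s['eef_pos'],s['tcp_rot'],s['contact_force'],s['wrist_torque'])
cv2.imwrite('pics/c6.png',cv2.resize(f[120:360,160:480],(800,600)))
E
```

```text
clock: 6.38
eef_pos: [461.9, -66.2, 4.5]
tcp_rot: [-1.575, 0.0, 1.482]
contact_force: [-1.7, -0.6, 6.4]
opening: 0.001
[461.89950334 -66.22889354   4.48817404] [-1.57544154e+00  1.29211992e-04  1.48198259e+00] [-1.72110825 -0.59939422  6.35096658] [ 0.07284148  0.30796045 -0.00738736]
```

View pics/c6.png

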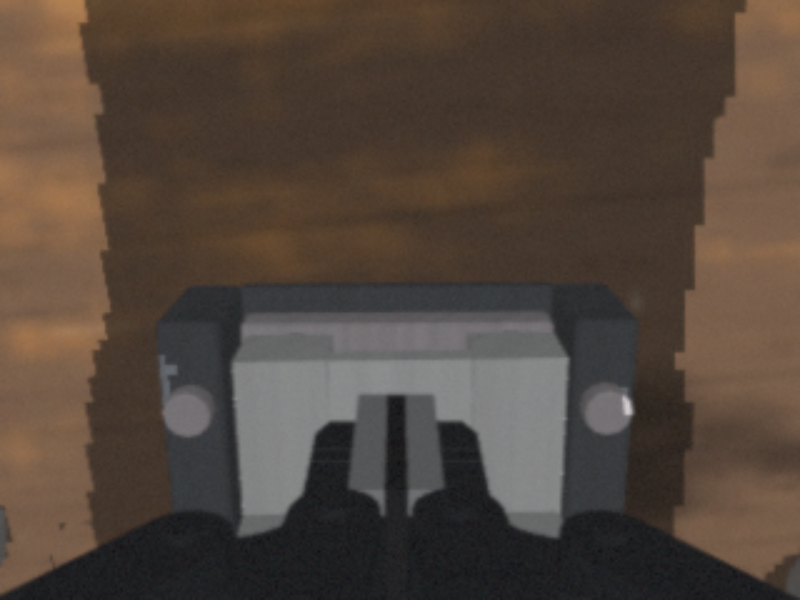

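```bash
python3 -m crank '[[0,0,0,0,0.2,0,-1],[0,0,0,0,0.2,0,-1],[0,0,0,0,0.2,0,-1],[0,0,0,0,0.2,0,-1],[0,0,0,0,0.2,0,-1],[0,0,0,0,0.2,0,-1],[0,0,0,0,0.2,0,-1],[0,0,0,0,0.2,0,-1],[0,0,0,0,0.2,0,-1],[0,0,0,0,0.2,0,-1]]'
python3 -c "
from rig import r
s=r.sense();print(s['contact_force'],s['wrist_torque'],s['joint_efforts'])"
```

```text
clock: 7.27
eef_pos: [462.0, -66.3, 1.2]
tcp_rot: [-1.575, 0.0, 1.482]
contact_force: [-11.1, 1.4, 44.1]
opening: -0.001
[-11.12486216   1.44669328  44.08726068] [0.28326026 1.88885844 0.02682595] [-3.02588429e-03 -3.27228427e+01 -1.72189415e+01  5.33889732e-03
 -3.81354511e+00  1.38628275e-03]
```

Run:
```python
from h import *
import cv2
s=r.sense();f=cams.grab_frame('wrist')
print(s['eef_pos'],s['contact_force'])
cv2.imwrite('pics/c7.png',cv2.resize(f[120:360,160:480],(800,600)))
```

```text
[462.00997198 -66.27833786   1.17970937] [-11.12486216   1.44669328  44.08726068]
```

View pics/c7.png

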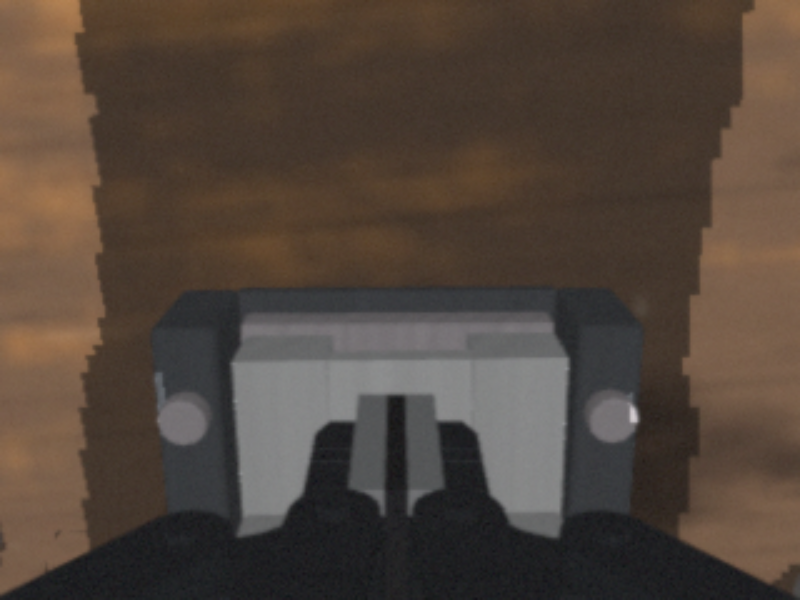

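```bash
python3 -m crank '[[0,0,0,0,0.17,-0.1,-1],[0,0,0,0,0.15,-0.2,-1],[0,0,0,0,0.15,-0.2,-1],[0,0,0,0,0.15,-0.2,-1],[0,0,0,0,0.15,-0.2,-1],[0,0,0,0,0.15,-0.2,-1],[0,0,0,0,0.15,-0.2,-1],[0,0,0,0,0.15,-0.2,-1],[0,0,0,0,0.15,-0.2,-1],[0,0,0,0,0.15,-0.2,-1]]'
python3 - <<'E'
from h import *
import cv2
s=r.sense();f=cams.grab_frame('wrist')
print(s['eef_pos'],s['contact_force'])
cv2.imwrite('pics/c8.png',cv2.resize(f[120:360,160:480],(800,600)))
E
```

```text
clock: 8.15
eef_pos: [482.5, -68.5, 1.6]
tcp_rot: [-1.579, 0.001, 1.483]
contact_force: [-7.0, 1.0, 28.9]
opening: 0.002
[482.46818953 -68.51392273   1.55871874] [-6.97067551  0.97598665 28.87507993]
```

View pics/c8.png

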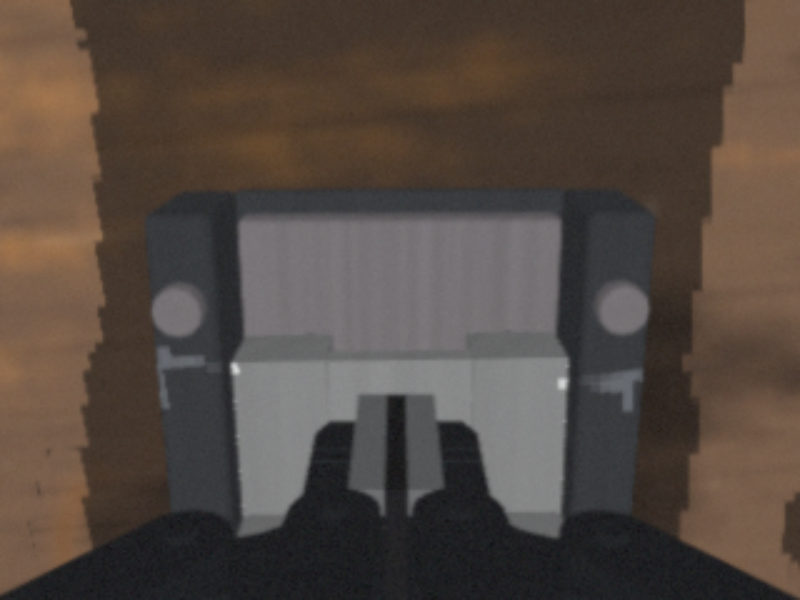

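```bash
python3 -m crank '[[0.3,0,0,0,0.18,-0.2,-1],[0,0,0,0,0.18,-0.25,-1],[0,0,0,0,0.18,-0.25,-1],[0,0,0,0,0.18,-0.25,-1],[0,0,0,0,0.18,-0.25,-1],[0,0,0,0,0.18,-0.25,-1],[0,0,0,0,0.18,-0.25,-1],[0,0,0,0,0.18,-0.25,-1],[0,0,0,0,0.18,-0.25,-1],[0,0,0,0,0.18,-0.25,-1]]'
python3 - <<'E'
from h import *
import cv2
s=r.sense();f=cams.grab_frame('wrist')
print(s['eef_pos'],s['contact_force'])
cv2.imwrite('pics/c9.png',cv2.resize(f[120:360,160:480],(800,600)))
E
```

```text
clock: 9.03
eef_pos: [512.0, -71.8, 1.7]
tcp_rot: [-1.581, 0.002, 1.483]
contact_force: [-7.9, 1.3, 31.0]
opening: -0.0
[511.97838863 -71.79627935   1.73494039] [-7.87999586  1.32018677 30.96689932]
```

View pics/c9.png

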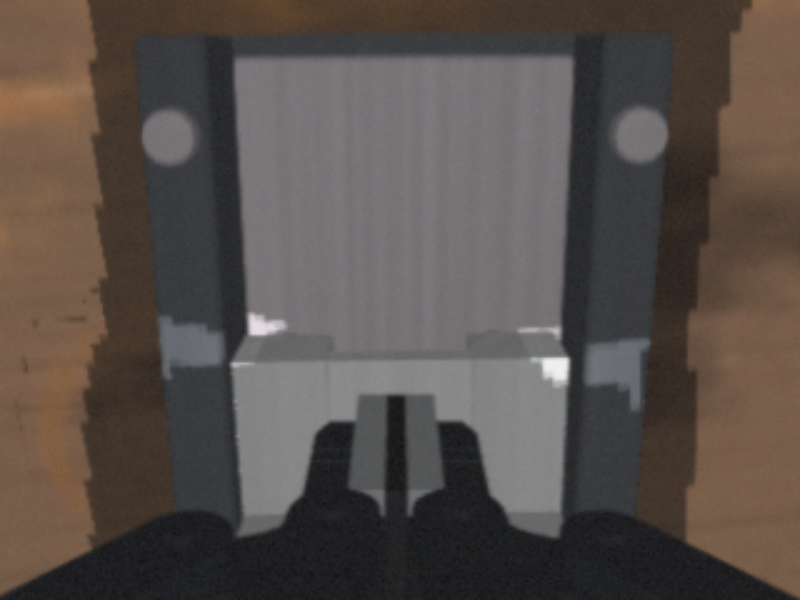

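```bash
python3 -m crank '[[0.4,0,0,0,0.2,-0.25,-1],[0.2,0,0,0,0.2,-0.25,-1],[0,0,0,0,0.2,-0.25,-1],[0,0,0,0,0.2,-0.25,-1],[0,0,0,0,0.2,-0.25,-1],[0,0,0,0,0.2,-0.25,-1],[0,0,0,0,0.2,-0.25,-1],[0,0,0,0,0.2,-0.25,-1],[0,0,0,0,0.2,-0.25,-1],[0,0,0,0,0.2,-0.25,-1]]'
python3 - <<'E'
from h import *
import cv2
s=r.sense();f=cams.grab_frame('wrist')
print(s['eef_pos'],s['contact_force'])
cv2.imwrite('pics/c10.png',cv2.resize(f[60:360,160:480],(640,600)))
E
```

```text
clock: 9.92
eef_pos: [536.4, -74.6, 1.8]
tcp_rot: [-1.567, 0.003, 1.484]
contact_force: [-13.0, 1.1, 37.4]
opening: 0.005
[536.44705089 -74.56244653   1.7924429 ] [-13.03612057   1.08369652  37.39064053]
```

View pics/c10.png

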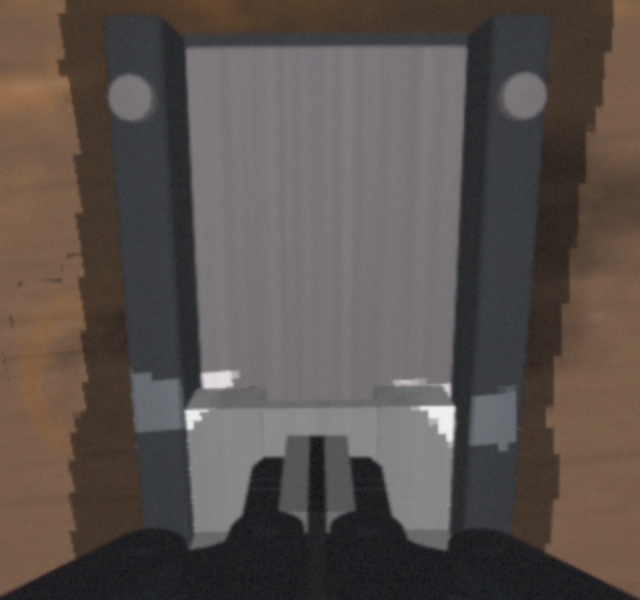

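```bash
python3 -m crank '[[0,0,0,0,0.2,-0.25,-1],[0,0,0,0,0.2,-0.25,-1],[0,0,0,0,0.2,-0.25,-1],[0,0,0,0,0.2,-0.25,-1],[0,0,0,0,0.2,-0.2,-1],[0,0,0,0,0.2,-0.2,-1],[0,0,0,0,0.2,-0.2,-1],[0,0,0,0,0.2,-0.2,-1],[0,0,0,0,0.2,-0.2,-1],[0,0,0,0,0.2,-0.2,-1]]'
python3 - <<'E'
from h import *
import cv2
s=r.sense();f=cams.grab_frame('wrist')
print(s['eef_pos'],s['contact_force'])
cv2.imwrite('pics/c11.png',cv2.resize(f[0:360,160:480],(533,600)))
E
```

```text
clock: 10.8
eef_pos: [545.8, -75.6, 1.8]
tcp_rot: [-1.543, 0.003, 1.484]
contact_force: [-11.9, 1.2, 35.6]
opening: -0.002
[545.75151541 -75.64611416   1.82649925] [-11.87273918   1.18779113  35.64198009]
```

View pics/c11.png

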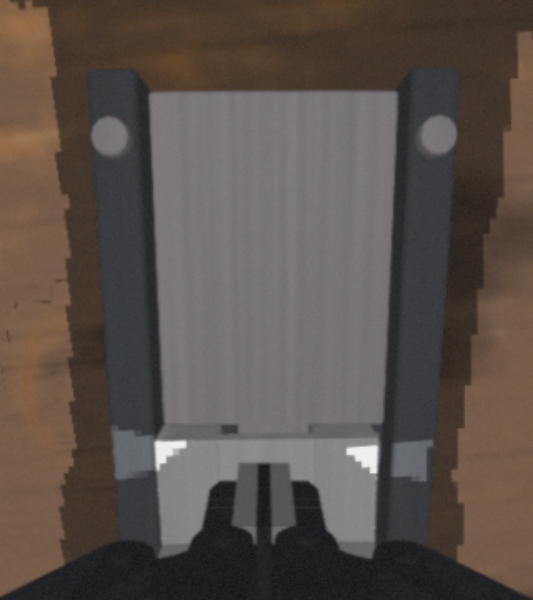

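```bash
python3 -m crank '[[-0.5,0,0,0,0.2,-0.3,-1],[-0.5,0,0,0,0.2,-0.3,-1],[-0.5,0,0,0,0.2,-0.3,-1],[-0.5,0,0,0,0.2,-0.3,-1],[-0.3,0,0,0,0.2,-0.3,-1],[-0.3,0,0,0,0.2,-0.3,-1],[-0.3,0,0,0,0.2,-0.3,-1],[-0.3,0,0,0,0.2,-0.3,-1],[-0.3,0,0,0,0.2,-0.3,-1],[-0.3,0,0,0,0.2,-0.3,-1]]'
python3 - <<'E'
from h import *
import cv2
s=r.sense();f=cams.grab_frame('wrist')
print(s['eef_pos'],s['contact_force'],s['tcp_rot'])
cv2.imwrite('pics/c12.png',cv2.resize(f[200:350,220:420],(800,600)))
E
```

```text
clock: 11.68
eef_pos: [554.4, -76.4, 1.8]
tcp_rot: [-1.57, 0.003, 1.486]
contact_force: [-19.2, 1.7, 42.8]
opening: -0.006
[554.40344061 -76.37700381   1.75681796] [-19.1936783    1.68670589  42.83893526] [-1.57049362  0.00263538  1.48554452]
```

View pics/c12.png

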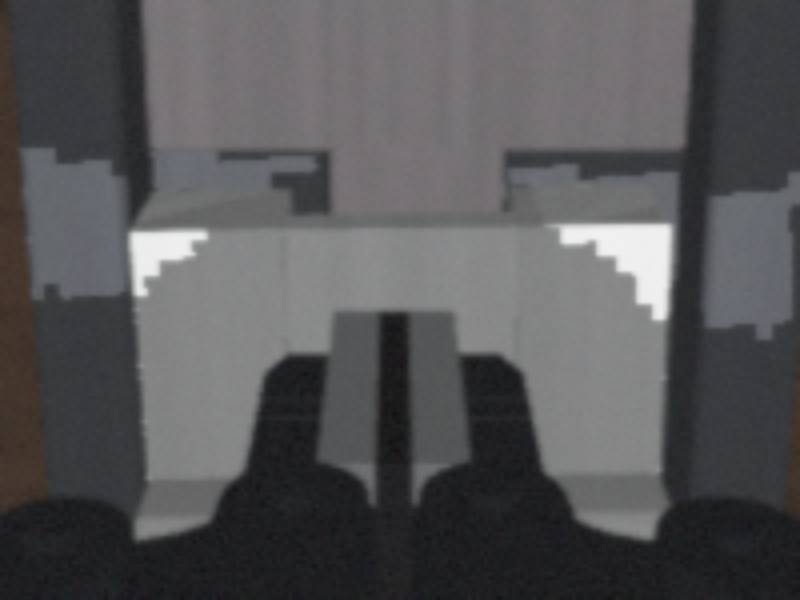

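```bash
python3 -m crank '[[0,0,0,0,0.2,-0.3,-1],[0,0,0,0,0.2,-0.3,-1],[-0.2,0,0,0,0.2,-0.35,-1],[-0.2,0,0,0,0.2,-0.35,-1],[-0.2,0,0,0,0.2,-0.35,-1],[-0.2,0,0,0,0.2,-0.35,-1],[-0.2,0,0,0,0.2,-0.35,-1],[-0.2,0,0,0,0.2,-0.35,-1],[-0.2,0,0,0,0.2,-0.35,-1],[-0.2,0,0,0,0.2,-0.35,-1]]'
python3 - <<'E'
from h import *
import cv2
s=r.sense();f=cams.grab_frame('wrist')
print(s['eef_pos'],s['contact_force'],s['tcp_rot'])
cv2.imwrite('pics/c13.png',cv2.resize(f[200:350,220:420],(800,600)))
E
```

```text
clock: 12.57
eef_pos: [553.4, -76.3, 1.9]
tcp_rot: [-1.534, 0.002, 1.487]
contact_force: [-21.3, 1.8, 43.9]
opening: 0.003
[553.40253581 -76.27513171   1.87067971] [-21.34512474   1.80950892  43.85902919] [-1.53421553  0.00171544  1.48659291]
```

View pics/c13.png

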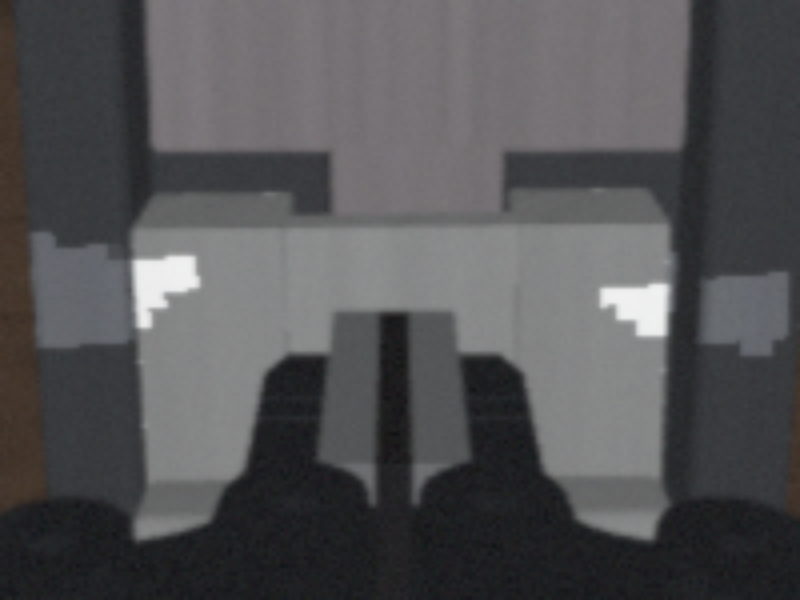

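```bash
python3 -m crank '[[-1,0,0,0,0.12,-0.4,-1],[-1,0,0,0,0.12,-0.5,-1],[-0.7,0,0,0,0.12,-0.5,-1],[-0.7,0,0,0,0.12,-0.5,-1],[-0.7,0,0,0,0.12,-0.5,-1],[-0.7,0,0,0,0.12,-0.5,-1],[-0.7,0,0,0,0.12,-0.5,-1],[-0.7,0,0,0,0.12,-0.5,-1],[-0.7,0,0,0,0.12,-0.5,-1],[-0.7,0,0,0,0.12,-0.5,-1]]'
python3 - <<'E'
from h import *
import cv2
s=r.sense();f=cams.grab_frame('wrist')
print(s['eef_pos'],s['contact_force'],s['tcp_rot'])
cv2.imwrite('pics/c14.png',cv2.resize(f[200:350,220:420],(800,600)))
E
```

```text
clock: 13.45
eef_pos: [554.8, -76.3, 1.8]
tcp_rot: [-1.581, 0.0, 1.488]
contact_force: [-22.6, 1.3, 40.3]
opening: 0.003
[554.75085392 -76.34367231   1.76023686] [-22.56037415   1.27229938  40.26912781] [-1.58147014e+00  2.51815581e-04  1.48826456e+00]
```

View pics/c14.png

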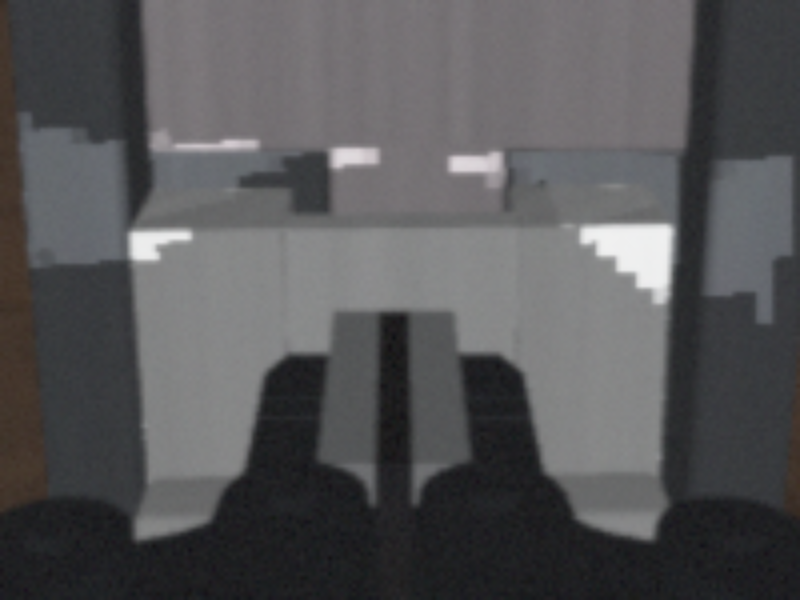

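```bash
python3 -m crank '[[0,0,0,0,0,0,-1],[0,0,0,0,-0.3,0,-1],[0,0,0,0,-0.5,0,-1],[0,0,0,0,-1,0,-1],[0,0,0,0,-2,0,-1],[0,0,0,0,-3,0,-1],[0,0,0,0,-3,0.5,-1],[0,0,0,0,-3,2,-1],[0,0,0,0,-2,3,-1],[0,0,0,0,0,1,-1]]'
python3 - <<'E'
from h import *
import cv2
s=r.sense();f=cams.grab_frame('wrist');t=cams.grab_frame('top');g=cams.grab_frame('scene')
np.save('s2.npy',np.r_[s['eef_pos'],s['tcp_rot']])
for n,i in zip('wts',(f,t,g)):cv2.imwrite(f'pics/e_{n}.png',i)
print(s['eef_pos'],s['contact_force'],s['tcp_rot'])
cv2.imwrite('pics/e1.png',np.hstack([cv2.resize(f,(400,300)),cv2.resize(t,(400,300))]))
E
```

```text
clock: 14.33
eef_pos: [488.7, -70.8, 158.1]
tcp_rot: [-1.582, 0.0, 1.489]
contact_force: [0.8, -0.0, 0.2]
opening: 0.001
[488.65930917 -70.82572083 158.10934218] [ 0.84746362 -0.04213149  0.20450069] [-1.58217905e+00  2.56783450e-04  1.48852978e+00]
```

View pics/e_w.png

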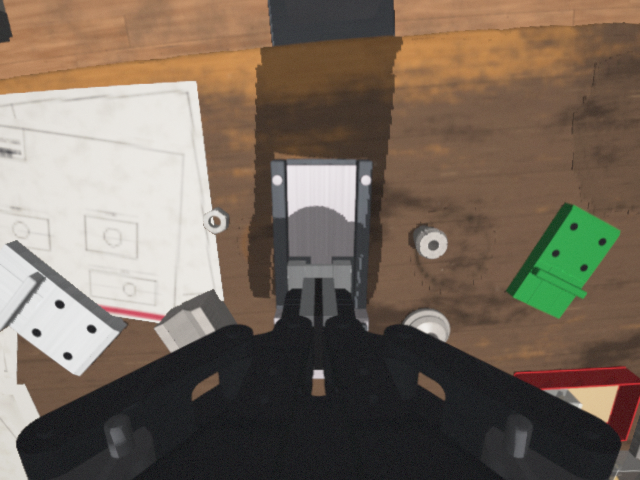

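View pics/e_s.png

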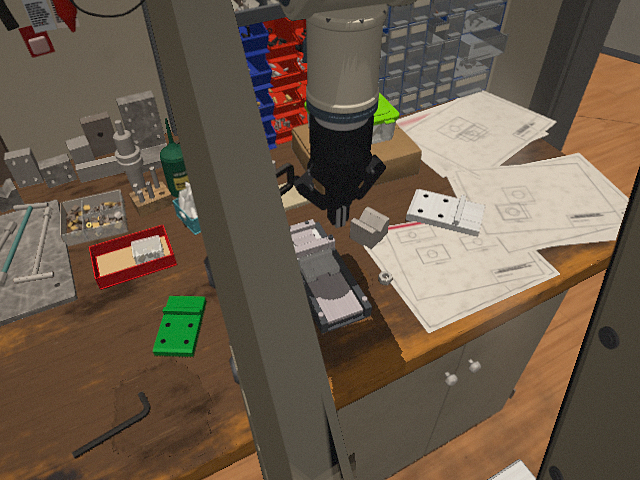

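```bash
python3 -m crank '[[0,0,0,1,-2,1,-1],[0,0,0,3,-1,0,-1],[0,0,0,3.5,0,0,-1],[0,0,0,3.5,0,0,-1],[0,0,0,3.5,0,0,-1],[0,0,0,3.5,0,0,-1],[0,0,0,3.5,0,0,-1],[0,0,0,3.5,0,0,-1],[0,0,0,2,0,0,-1],[0,0,0,0,0,0,-1]]'
python3 - <<'E'
from h import *
import cv2
t=cams.grab_frame('top');g=cams.grab_frame('scene')
cv2.imwrite('pics/f_s.png',g);cv2.imwrite('pics/f_t.png',t)
cv2.imwrite('pics/f1.png',np.hstack([cv2.resize(t[190:325,255:400],(400,372)),cv2.resize(g[200:340,250:400],(400,372))]))
E
```

```text
clock: 15.32
eef_pos: [511.1, 212.5, 174.6]
tcp_rot: [-1.573, 0.002, 1.483]
contact_force: [-0.2, -0.4, -0.8]
opening: -0.001
```

View pics/f1.png

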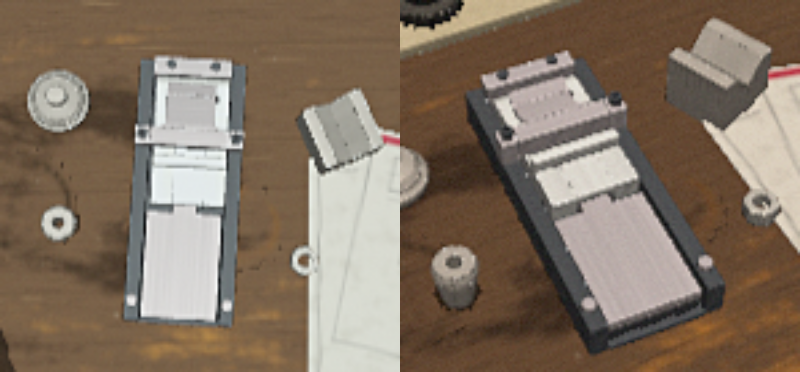

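Run:
```python
from h import *
import cv2
t=cv2.imread('pics/f_t.png');g=cv2.imread('pics/f_s.png')
cv2.imwrite('pics/f2.png',np.hstack([cv2.resize(t[205:275,298:348],(400,560),interpolation=cv2.INTER_CUBIC),cv2.resize(g[215:285,275:325],(400,560),interpolation=cv2.INTER_CUBIC)]))
v=[580.0,-76.5,-.089]
for n,(u0,v0) in dict(top=(298,205),scene=(275,215)).items():
  for nm,P in dict(rearL=(-45,30,27),rearR=(-45,-30,27),ribL=(-15,30,27),stopL=(60,30,27),stopR=(60,-30,27)).items():
    print(n,nm,((proj(n,J(v,P))[0]-[u0,v0])*8+4).round())
```

```text
top rearL [ 84. 464.]
top rearR [299. 479.]
top ribL [ 92. 358.]
top stopL [111.  98.]
top stopR [321. 113.]
scene rearL [256. 502.]
scene rearR [518. 416.]
scene ribL [203. 403.]
scene stopL [ 82. 173.]
scene stopR [328. 100.]
```

View pics/f2.png

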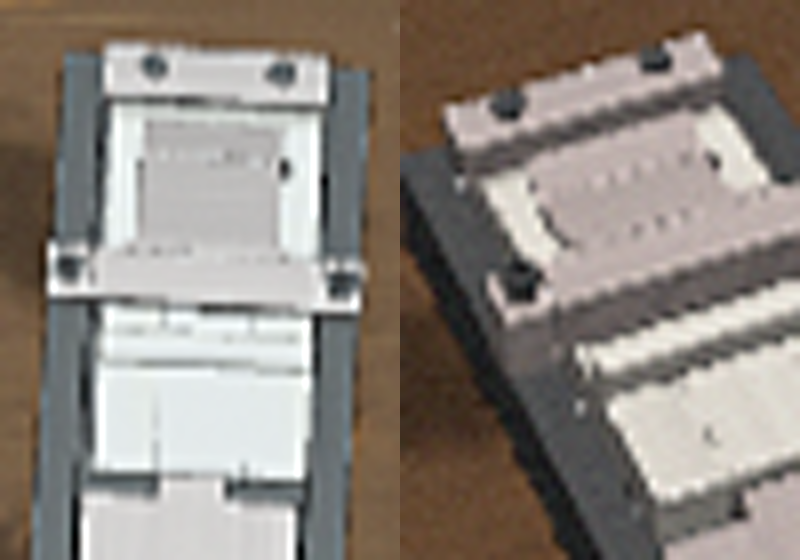

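Run:
```python
from rig import r,order
s=r.sense();print(s['clock'],abs(s['qvel']).max(),s['contact_force']);print(order.sign_off())
```

```text
15.4167 0.03452152489585738 [-0.21531483 -0.83017621 -1.5461622 ]
the job is handed in; nothing more can be done
None
```

The plate is fully home in the jig, the sprung floor is up behind it, and I handed the job in at about 15.4 s on the clock.

**What I did:** With the fingers shut on the rear ledge, I pressed the plate down with about 30–44 N until the floor was on its stop. Still pressing, I slid it about 90 mm under the bar and the leaf spring until it stalled at the end stop. Two more pushes did not move it any further. I then lifted the fingers and moved the arm clear, at rest and touching nothing.

**Last checks, from the top and scene cameras:**
- The plate's rear edge and rib were within a few mm of the predicted home position, close to what the calibration allows, and its nose was against the end stop.
- The floor was up, with its tongue in the plate's groove.
- The cap, collet, V-block and nut looked unmoved.

**What disagreed:** The fingertips touched about 38 mm higher up the tool than the stated 11 mm nose length put them, so I found contact by force instead. The tool tilted by up to about 2° against the stop. The highest wrist force I read was about 49 N, but I only read it at the end of each move.

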